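Hold a bore probe centred in a cable gland

TASK

First move the tester's red-knobbed lever until it stands straight upright, and leave it so. Then lift the probe out of its stand by its black handle and lower its steel rod down the middle of the white cable gland on the grey box in the nest, never letting the probe touch the gland or the box, until the red ring on the rod is level with the gland's top rim. Finish while still holding the probe there in the gripper, motionless, upright and centred in the bore; leave the other tools and parts on the bench where they are.

Things in the scene. Friction and masses are not known exactly. Their poses are not given: they have to be found in the camera images.
- tester: fixed grey console, 100 (x) x 80 (y) x 55 mm high, on the bench to the left or right; origin at the centre of its underside, z up. A lever stands on the middle of its top between two small dark cheeks (26 x 6 mm at y = +-12 mm, top at z = 75 mm) and swings in the console's own x-z plane; a green mark lies on the top beside the pivot
- lever (a joint): angle of the lever, 0 = straight upright, negative = leaning towards the console's own -x, positive = towards its +x; limits -0.9 and 0.9 rad. It starts leaning to -x by 0.35 to 0.8 rad. Friction (about 0.1 N m, 1.3 N at the knob) keeps it wherever it is left
- lever_ball (a point): centre of the red ball knob, 26 mm in diameter, on the end of the 10 mm steel lever stem, 75 mm from the pivot; the axes turn with the lever
- lever_pivot (a point): point on the lever's hinge axis, 65 mm above the bench over the middle of the console; the hinge axis is its y axis (the console's y)
- stand: fixed probe stand: 80 x 80 x 8 mm dark foot, two upright aluminium sides at y = +-27 mm and a 60 x 60 x 12 mm top plate whose upper face is 110 mm above the bench, with a 17 mm through hole in the middle; origin at the centre of its underside, z up
- probe: loose probe, 63 to 117 g, hanging upright in the stand: a steel rod 10 mm in diameter, bare for the lower 95 mm, under a round black handle 24 mm in diameter and 56 mm tall (z = 95 to 151 mm). Origin at the rod's lower end, z up along the rod. In the stand the handle's flat underside rests on the top plate and the rod's end is 15 mm above the bench
- probe_tip (a point): the centre of the rod's lower end (the probe's origin)
- probe_ring (a point): the middle of the 4 mm wide painted red ring round the rod, 55 mm above the rod's lower end
- probe_grip (a point): the middle of the black handle, 123 mm above the rod's lower end, the place to grip
- station: fixed nest holding a grey plastic box on edge: dark base plate 90 (x) x 124 (y) x 10 mm, box 56 (x) x 100 (y) x 80 mm high, its open side towards the nest's +x; a white round cable gland (40 mm across, 30 mm tall) stands on the middle of the box's top, 90 mm above the bench. Origin at the centre of the underside, z up
- bore_mouth (a point): centre of the gland's bore at its top rim, 120 mm above the bench, z up along the bore. The bore is vertical, 22 mm in diameter and 34 mm deep through the box's top wall; below it the box is empty to 106 mm under the rim
- wrench: steel spanner lying on the mat, a bystander
- screwdriver: screwdriver lying on the mat, a bystander
- pliers: green-handled pliers lying on the mat, a bystander
- tape: red tape roll, 72 mm across and 19 mm high, a bystander
- gland_a: loose white cable gland, 40 mm across and 30 mm high, a bystander
- gland_b: second loose white cable gland of the same kind, a bystander
- spare_box: empty grey box, 80 x 100 x 56 mm high, open upwards, a bystander
- phone: black phone, 150 x 72 x 9 mm, lying flat, a bystander
There are look-alikes about, which are no part of the job. What is shaped like the station but orange or purple is not meant.

How it is judged (in metres and radians):
On the way, in this order (a step that is already met when the one before it is completed fails the run):
1. the lever stands upright, the probe still in its stand (value of joint lever between -0.12 and 0.12 rad and height (world z) of probe_tip below 0.03 m), for 0.3 s.
2. the probe is out of its stand, its lower end above the gland's rim, the lever still upright (value of joint lever between -0.12 and 0.12 rad and height (world z) of probe_tip above 0.123 m), for 0.1 s.
At the end, for the whole second after the job is handed in: the lever is within 0.12 rad of upright; the gripper holds the probe still (under 10 mm/s), its red ring within 6 mm of the height of the gland's rim, the ring and the rod's lower end both within 3.5 mm of the bore's axis, the probe within 0.07 rad of vertical and touching neither gland nor box (value of joint lever between -0.12 and 0.12 rad and horizontal distance between each of probe_ring, probe_tip and bore_mouth below 0.0035 m and z of probe_ring in the frame of bore_mouth between -0.006 and 0.006 m and angle between probe's own z axis and vertical below 0.07 rad and linear speed of probe below 0.01 m/s and angular speed of probe below 0.1 rad/s and contact force between the fingers and probe above 1 N and contact force between probe and station below 0.1 N); the arm keeps its last pose, push and grip.
It fails at once if the probe touches the gland, the box or its nest (over 0.3 N) (contact force between probe and station above 0.3 N).
It fails at once if a bystander is moved by more than 20 mm (distance of any of wrench, screwdriver, pliers, tape, gland_a, gland_b, spare_box, phone from where it was at the start of the episode above 0.02 m).
It also fails if it takes over 72 s, if anything falls off the work surface, if the arm or the gripper's body presses on something with over 40 N, if the wrist force passes 120 N, or if a joint passes its speed limit or range.

ROBOT

A 6-joint arm with a two-finger parallel gripper is mounted at the origin on the work surface. World frame = base frame: x ahead of the robot, y to its left, z up, the work surface at z = 0. Lengths are in mm, angles in rad, forces in N, time in s.
With the tool pointing down it reaches from about 300 to 775 mm from the base axis. Payload 14.6 kg.
Tool frame: the origin (TCP) lies on the front face of the gripper's body, between the roots of the fingers; the fingertips stand manip.tip_extent ahead of it and the grasp point (between the pads) lies 78 mm ahead of it (manip.tip_extent is the distance from the TCP to the fingertips, in mm); z points along the fingers, y is the line along which they close (so a half turn about z gives the same grasp; the last joint's range is limited). The gripper opens to 94 mm and grips with 3 to 60 N. Pads are 16 mm wide; open, the fingers measure 119 mm over their backs; the gripper's body (75 mm by 177 mm) begins 78 mm behind the grasp point.
Start: joints at [1.211, 0.3, 1.521, -0, 1.321, -0.067], TCP at [158.746, 526.583, 302.646] pointing down, gripper open.
Joint ranges: [-3.03, 3.03], [-0.79, 2.21], [0.23, 2.52], [-1.04, 4.18], [0, 3.07], [-2.55, 2.55]. Speed limits (rad/s): [2.22, 2.22, 2.57, 3.14, 3.14, 3.14].

INTERFACE

Orientations are given as a unit quaternion [w, x, y, z].
In Python, from rig import manip gives the robot as it stands.
- The arm moves only by the tool step_hand, called after "Call:" by a JSON object that holds its "op" and its "data". Schema: {"type":"object","properties":{"steps":{"type":"object","properties":{"offsets":{"type":"array","items":{"type":"array","items":{"type":"number"},"minItems":6,"maxItems":6},"minItems":1,"maxItems":5}},"additionalProperties":false,"required":["offsets"]},"jaw":{"type":"number"},"grip_n":{"type":"number"},"only":{"type":"string"},"quiet":{"type":"boolean"},"lines":{"type":"string"}},"required":["steps"],"additionalProperties":false}. steps is an object whose key "offsets" holds a list of rows, 1 to 5 of them, each of 6 numbers: dx, dy, dz in fractions of the full range, 1 being 0.8 m, then a rotation vector rx, ry, rz in fractions of the full range, 1 being 45 degrees; each row is the pose to reach, as a shift and turn from the pose commanded when the call began, along the tool's axes at that moment; what a row does not reach only later rows make up. A row lasts 1/10 s, in which the tool goes at most 50 mm and 0.15 rad, less where a joint would pass 70% of its speed; a pose out of reach is approached as far as the arm can. jaw is the finger opening in mm, set as the call begins (left out keeps the last). The fingers move at their own pace and stop on an object; grip_n is the grip in N (left out, the last holds). Time passes only in rows, so rows that do not move let the fingers close. The tool returns the time, the measured TCP pose, the force, the opening and the grip force at its end. only (a regular expression) keeps the lines of the reply that match it, lines (a string "A,B") keeps lines A to B, and quiet returns only ok. A shift or turn number past 1, either way, is cut back to 1. Input that does not fit is refused with a message, and nothing moves.
- manip.state(): the state, without advancing time (a new reading comes with each control period).
- manip.snapshot(name): name is "scene" or "top" or "wrist"; returns a dict with "image" (384x512x3 uint8, blue, green, red), "intrinsics" (3x3 intrinsics, pixels), "position" and "orientation" of the camera in the world. Camera axes: x right, y down, z forward; pixel columns grow to the right and rows downward; lengths in mm; the calibration is good to about 2 mm. A picture is of the moment at which its call begins. There is no depth.
- manip.close_job(): hands the job in; it is judged then, once.
The state is a dict: "time": time; "joint_positions": joint angles; "joint_velocities": joint speeds; "tau": joint torques, N m; "eef_pos": TCP position; "orientation": TCP orientation; "wrist_force": force on the tool from outside, world axes, zero at the start; "moment": the same for the moment, N m; "finger_gap": finger opening in mm; "gripper_force": force on a finger pad.
Only numpy, scipy, OpenCV 4.12 (cv2) and the standard library are available. Lean on these libraries where they do the work, as an engineer would, in place of code of your own. Each camera call takes 0.05 s, during which the arm holds its last target. There are 200 camera calls.

## Working session

There is one attempt and no reset: what is moved stays moved. The work goes in short steps, Python scripts to look and compute and a tool call to move; the robot and the scene stay as the last step left them, time stands still between calls to the robot, and variables do not carry over. Pictures are saved under pics/ and viewed, at most 10 in all, crops included, and the job is handed in when it is done.

```bash
mkdir -p pics; ls; python3 - <<'E'
from rig import manip
import cv2,numpy as np
print(manip.state(),manip.tip_extent)
for n in("scene","top","wrist"):
    s=manip.snapshot(n);cv2.imwrite(f"pics/{n}0.png",s["image"]);print(n,s["intrinsics"],s["position"],s["orientation"])
    np.savez(f"{n}0.npz",**s)
E
```

```text
pics
{'time': 0.0, 'joint_positions': array([ 1.21139477e+00,  3.00448625e-01,  1.52160292e+00, -6.13758906e-05,
        1.32068108e+00, -6.66000630e-02]), 'joint_velocities': array([-0.0005364 ,  0.00058091, -0.00049577, -0.00013628, -0.00083028,
       -0.00200386]), 'tau': array([ 1.85030731e-03, -5.31810451e+01, -3.52742565e+01,  7.09202746e-02,
        2.43278418e-02, -1.22214001e-04]), 'eef_pos': array([158.70698299, 526.44031825, 302.08935416]), 'orientation': array([-9.14342509e-05,  1.45870782e-01,  9.89303487e-01, -5.63387489e-04]), 'wrist_force': array([ 0.66546888, -0.68715374,  0.81920379]), 'moment': array([ 0.02767566, -0.05018117, -0.04768885]), 'gripper_force': 0.0, 'finger_gap': 94.39111018157223} 97.19999999999999
scene [[456.66978335   0.         266.70117774]
 [  0.         456.66978335 191.27644452]
 [  0.           0.           1.        ]] [1259.46363505  479.05388702  767.90318104] [-0.19597076  0.42092218  0.7970777  -0.386118  ]
top [[383.91470969   0.         252.61954406]
 [  0.         383.91470969 191.06937301]
 [  0.           0.           1.        ]] [ 370.98533293   -1.27798233 1241.08477055] [ 0.0553023  -0.69683545  0.71321426 -0.05184038]
wrist [[306.5192869    0.         254.79516678]
 [  0.         306.5192869  196.67996737]
 [  0.           0.           1.        ]] [ 90.75697713 546.41165416 383.02447573] [0.09879642 0.79670398 0.59190077 0.07180194]
```

View pics/scene0.png

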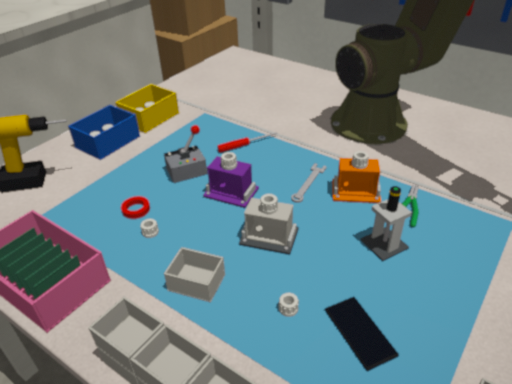

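View pics/top0.png

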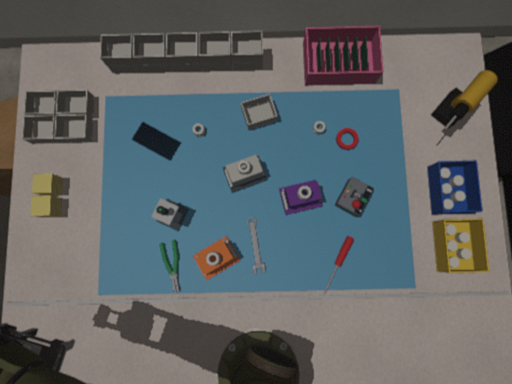

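The top view shows the tester at about (355,197) with its red ball at (357,204). The grey station's gland is at (245,168) and the probe is at (165,210) in the stand. The purple and orange boxes are decoys. Next I'll get rough positions from rays.

```bash
cat > h.py <<'E'
import numpy as np,cv2
from scipy.spatial.transform import Rotation as R
def rot(q): return R.from_quat(np.r_[q[1:],q[0]])
def ray(s,uv):
    K=s["intrinsics"];d=np.linalg.inv(K)@np.array([uv[0],uv[1],1.]);return np.array(s["position"]),rot(s["orientation"]).apply(d/np.linalg.norm(d))
def onz(s,uv,z):
    p,d=ray(s,uv);return p+d*(z-p[2])/d[2]
def tri(rs):
    A=np.zeros((3,3));b=np.zeros(3)
    for p,d in rs:
        M=np.eye(3)-np.outer(d,d);A+=M;b+=M@p
    x=np.linalg.solve(A,b);return x,[np.linalg.norm((np.eye(3)-np.outer(d,d))@(x-p)) for p,d in rs]
def proj(s,X):
    c=s["intrinsics"]@rot(s["orientation"]).inv().apply(np.array(X)-s["position"]);return c[:2]/c[2]
def blobs(im,lo,hi,mn=8):
    h=cv2.cvtColor(im,cv2.COLOR_BGR2HSV);m=cv2.inRange(h,np.array(lo),np.array(hi))
    if lo[0]==0: m|=cv2.inRange(h,np.array((172,)+tuple(lo[1:])),np.array((180,)+tuple(hi[1:])))
    n,l,st,c=cv2.connectedComponentsWithStats(m)
    return [(c[i].round(1),st[i].tolist()) for i in range(1,n) if st[i,4]>=mn]
def tomove(st,target,Rt=None):
    """shift in tool axes from current pose to target TCP"""
    q=rot(st["orientation"]);return q.inv().apply(np.array(target)-st["eef_pos"])
E
python3 - <<'E'
from h import *
T=np.load("top0.npz");S=np.load("scene0.npz")
rT=blobs(T["image"],(0,120,60),(8,255,255));rS=blobs(S["image"],(0,120,60),(8,255,255))
print(rT);print(rS)
print("gland",onz(T,(245,168),120),onz(S,(268,201),120),"probe top",onz(T,(162,209),166),onz(S,(395,189),166))
print(tri([ray(T,(357,204.5)),ray(S,(195.5,130))]))
im=T["image"];im2=S["image"]
c=lambda i,x,y,w=40,h=40:cv2.resize(i[y-h:y+h,x-w:x+w],(390,290),interpolation=cv2.INTER_CUBIC)
cv2.imwrite("pics/crop.png",np.vstack([np.hstack([c(im,355,195,32,24),c(im,167,210,32,24)]),np.hstack([c(im2,188,155,40,30),c(im,245,172,32,24)])]))
E
```

```text
[(array([347. , 138.4]), [337, 128, 21, 21, 221]), (array([356.1, 203.8]), [352, 200, 9, 9, 61]), (array([343.8, 250.6]), [335, 237, 18, 29, 215]), (array([212.3, 258. ]), [211, 256, 4, 5, 12]), (array([231.8, 260.8]), [226, 258, 14, 7, 21])]
[(array([469.7,   9.5]), [466, 1, 8, 15, 50]), (array([194.6, 129.1]), [191, 125, 8, 9, 53]), (array([232.9, 144.5]), [218, 138, 31, 14, 225]), (array([134.9, 206.9]), [121, 196, 28, 22, 404])]
gland [612.49729561  23.40112728 120.        ] [625.35283725  33.95500126 120.        ] probe top [490.32783278 258.51438618 166.        ] [488.76341213 265.86801781 166.        ]
(array([ 493.16822265, -299.28193946,  125.2181486 ]), [np.float64(2.5921474127597186), np.float64(2.592147412759655)])
```

View pics/crop.png

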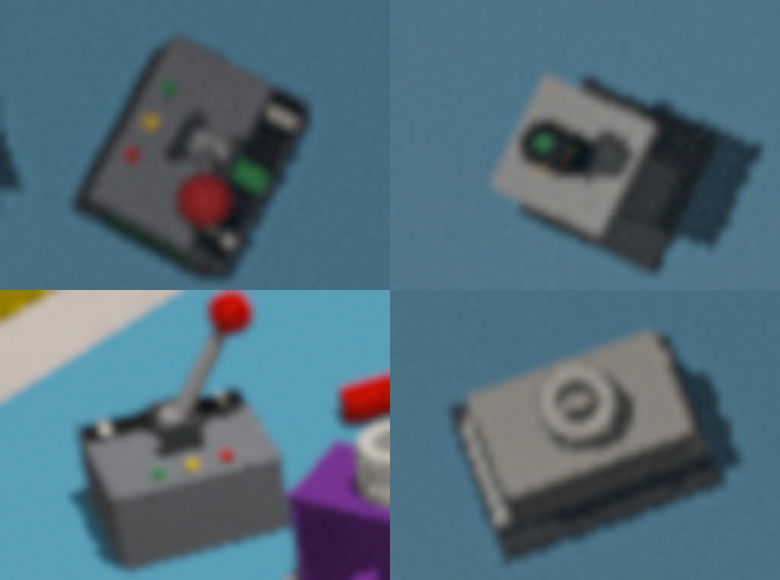

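Ball z of 125 mm implies a lean of about 0.64 rad towards image lower-left, which fits the task. Next I'll work out the wrist camera geometry and the moves for close looks.

```bash
python3 - <<'E'
from h import *
from rig import manip
st=manip.state();W=np.load("wrist0.npz");q=rot(st["orientation"])
print("cam offset tool",q.inv().apply(W["position"]-st["eef_pos"]),"axis tool",(q.inv()*rot(W["orientation"])).as_matrix().round(3))
print("R",q.as_matrix().round(3))
print("to (470,150,330)",tomove(st,(470,150,330)), "then tester", q.inv().apply(np.array([490,-280,330])-np.array([470,150,330])))
E
```

```text
cam offset tool [ 70.80877351  -0.60351065 -80.80654521] axis tool [[-0.    -0.97  -0.242]
 [ 1.     0.    -0.002]
 [ 0.002 -0.242  0.97 ]]
R [[-0.957  0.289 -0.   ]
 [ 0.289  0.957 -0.001]
 [ 0.    -0.001 -1.   ]]
to (470,150,330) [-406.70764469 -270.64407916  -27.55969853] then tester [-1.43252529e+02 -4.05929285e+02  3.57995259e-01]
```

The manual's scale: shifts go in shares of 0.8 m and turns go in shares of 45 degrees. Converting my numbers, -205 mm / 800 = -0.2563, -164 mm / 800 = -0.205.

Call:
{"op": "step_hand", "data": {"steps": {"offsets":[[-0.0513,-0.0338,-0.0038,0,0,0],[-0.1025,-0.0675,-0.0075,0,0,0],[-0.1538,-0.1013,-0.0113,0,0,0],[-0.205,-0.135,-0.015,0,0,0],[-0.2563,-0.1688,-0.0188,0,0,0]]}}}

```text
time: 0.65
eef_pos: [316.8, 336.4, 317.7]
orientation: [0.0, 0.146, 0.989, -0.0]
wrist_force: [0.9, 0.4, 0.1]
finger_gap: 93.9
gripper_force: 0.0
```

Call:
{"op": "step_hand", "data": {"steps": {"offsets":[[-0.0513,-0.0338,-0.0038,0,0,0],[-0.1025,-0.0675,-0.0075,0,0,0],[-0.1538,-0.1013,-0.0113,0,0,0],[-0.205,-0.135,-0.015,0,0,0],[-0.2563,-0.1688,-0.0188,0,0,0]]}}}

```text
time: 1.15
eef_pos: [474.3, 147.9, 332.8]
orientation: [0.0, 0.146, 0.989, 0.0]
wrist_force: [0.2, 0.8, -0.1]
finger_gap: 93.7
gripper_force: 0.0
```

Call:
{"op": "step_hand", "data": {"steps": {"offsets":[[0,0,0,0,0,0],[0,0,0,0,0,0]]}}}

```text
time: 1.35
eef_pos: [473.5, 149.1, 332.2]
orientation: [-0.0, 0.147, 0.989, -0.0]
wrist_force: [-0.1, 0.4, 0.2]
finger_gap: 93.9
gripper_force: 0.0
```

```bash
python3 - <<'E'
from h import *
from rig import manip
s=manip.snapshot("wrist");cv2.imwrite("pics/w1.png",s["image"]);np.savez("w1.npz",**s);print(manip.state()["eef_pos"])
E
```

```text
[473.09792604 149.93518506 332.34307724]
```

View pics/w1.png

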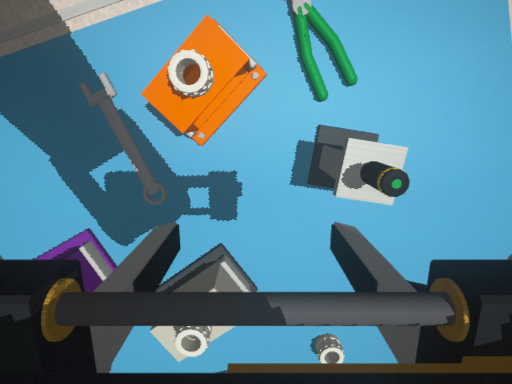

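The wrist view shows the probe with its green cap at about (396,184), the stand plate at (372,170) and the grey station's gland at (191,341). The orange decoy is at (190,72). I'll measure these and then move to the tester.

Converted, -200 mm / 800 = -0.25, -120 mm / 800 = -0.15.

```bash
python3 - <<'E'
from h import *
from rig import manip
s=np.load("w1.npz")
g=[b for b in blobs(s["image"],(45,120,60),(85,255,255),10)];print(g)
print("probe",onz(s,(396.5,184),166),"gland",onz(s,(191,341),120))
st=manip.state();print(tomove(st,(490,-275,332)))
E
```

```text
[(array([320.4,  49.6]), [293, 3, 64, 98, 2254]), (array([396.1, 183.4]), [391, 179, 11, 10, 89])]
probe [488.02826325 265.33145292 166.        ] gland [613.65656987  30.82604575 120.        ]
[-1.38984321e+02 -4.01919100e+02  3.24459925e-01]
```

Call:
{"op": "step_hand", "data": {"steps": {"offsets":[[-0.0363,-0.05,0,0,0,0],[-0.0725,-0.1,0,0,0,0],[-0.1088,-0.15,0,0,0,0],[-0.145,-0.2,0,0,0,0],[-0.1725,-0.25,0,0,0,0]]}}}

```text
time: 1.9
eef_pos: [548.1, -81.9, 332.6]
orientation: [0.0, 0.145, 0.989, 0.0]
wrist_force: [0.2, 0.1, -0.5]
finger_gap: 94.1
gripper_force: 0.0
```

Call:
{"op": "step_hand", "data": {"steps": {"offsets":[[0,-0.0625,0,0,0,0],[0,-0.125,0,0,0,0],[0,-0.1875,0,0,0,0],[0,-0.2525,0,0,0,0],[0,-0.2525,0,0,0,0]]}}}

```text
time: 2.4
eef_pos: [488.2, -277.7, 332.4]
orientation: [-0.0, 0.147, 0.989, -0.0]
wrist_force: [-0.2, -0.4, -0.0]
finger_gap: 94.0
gripper_force: 0.0
```

```bash
python3 - <<'E'
from h import *
from rig import manip
s=manip.snapshot("wrist");cv2.imwrite("pics/w2.png",s["image"]);np.savez("w2.npz",**s);print(manip.state()["eef_pos"])
E
```

```text
[ 488.92691997 -275.82336689  332.43697645]
```

View pics/w2.png

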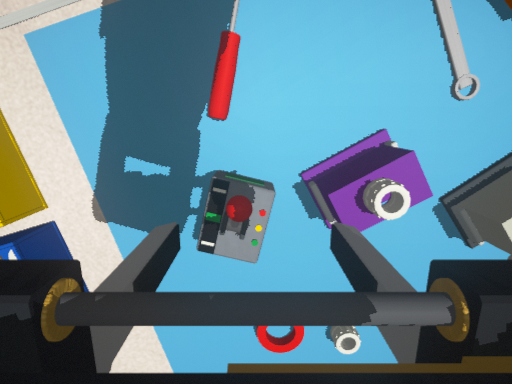

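The wrist view shows the tester at about (236,217), with the red ball at (239,208) and the green mark at (211,215). Its dots run red (263,212), yellow (258,228), green (254,242) along the console's x axis.

```bash
python3 - <<'E'
from h import *
s=np.load("w2.npz");im=s["image"].copy();T=np.load("top0.npz");S=np.load("scene0.npz")
def f(lo,hi,mn=6): return [(c,st[4],st[:4]) for c,st in blobs(im,lo,hi,mn) if 190<c[0]<285 and 165<c[1]<270]
r=f((0,120,50),(8,255,255));y=f((18,120,80),(35,255,255));g=f((40,80,50),(90,255,255));print(r,y,g)
R_=max(r,key=lambda a:a[1])[0]
ball=tri([ray(T,(356.1,203.8)),ray(S,(194.6,129.1)),ray(s,R_)]);print("ball",ball)
for c,a,_ in r+y+g: print(c,a,onz(s,c,56).round(1))
E
```

```text
[(array([238.6, 208.3]), 532, [226, 196, 26, 26]), (array([262.1, 212.7]), 33, [259, 210, 7, 6])] [(array([258.2, 227.6]), 35, [255, 225, 7, 6])] [(array([244. , 178.7]), 180, [225, 173, 40, 13]), (array([213., 217.]), 135, [205, 212, 17, 11]), (array([254.2, 242.4]), 35, [251, 240, 7, 6])]
ball (array([ 495.26074733, -297.3609159 ,  129.08070059]), [np.float64(1.2482165280677484), np.float64(0.5097598613355974), np.float64(0.7998434697675282)])
[238.6 208.3] 532 [ 513.5 -307.3   56. ]
[262.1 212.7] 33 [ 527.2 -281.7   56. ]
[258.2 227.6] 35 [ 544.1 -291.7   56. ]
[244.  178.7] 180 [ 480.6 -290.1   56. ]
[213. 217.] 135 [ 515.  -340.6   56. ]
[254.2 242.4] 35 [ 561.4 -302.2   56. ]
```

Yaw is consistent: the dot line is perpendicular to the yellow-to-mark line. The pivot is at (529,-317.5) and ball-to-pivot is 75 mm with a lean of about 0.55 rad. Next I'll work out the moves to straddle the ball.

```bash
python3 - <<'E'
from h import *
from rig import manip
st=manip.state();print(st["eef_pos"],tomove(st,(495.3,-297.4,207)))
Rt=np.column_stack([[-.858,.514,0],[.514,.858,0],[0,0,-1]])
print((rot(st["orientation"]).inv()*R.from_matrix(Rt)).as_rotvec())
E
```

```text
[ 488.92691997 -275.82336689  332.43697645] [-12.4167128  -18.80794514 125.43001535]
[ 3.47257893e-05 -4.37324575e-04  2.45160720e-01]
```

Converted, 125 mm / 800 = 0.1563, 110 mm / 800 = 0.1375, 0.245 rad / 0.7854 = 0.3119.

Call:
{"op": "step_hand", "data": {"steps": {"offsets":[[-0.0075,-0.0113,0.025,0,0,0.1528],[-0.015,-0.0238,0.0625,0,0,0.3119],[-0.015,-0.0238,0.1,0,0,0.3119],[-0.015,-0.0238,0.1375,0,0,0.3119],[-0.015,-0.0238,0.1563,0,0,0.3119]]}, "jaw": 60, "grip_n": 15}}

```text
time: 2.95
eef_pos: [495.9, -293.8, 205.1]
orientation: [-0.001, 0.264, 0.964, 0.001]
wrist_force: [0.3, 0.3, 0.1]
finger_gap: 60.7
gripper_force: 0.0
```

Call:
{"op": "step_hand", "data": {"steps": {"offsets":[[0,0,0,0,0,0],[0,0,0,0,0,0],[0,0,0,0,0,0]]}}}

```text
time: 3.25
eef_pos: [496.2, -296.0, 209.1]
orientation: [0.001, 0.265, 0.964, -0.0]
wrist_force: [0.2, -0.0, 0.4]
finger_gap: 59.9
gripper_force: 0.0
```

```bash
python3 - <<'E'
from h import *
from rig import manip
st=manip.state();print(st["eef_pos"],tomove(st,(495.3,-297.4,207)),rot(st["orientation"]).as_matrix().round(3))
E
```

```text
[ 496.18402188 -296.01217363  209.09825428] [ 0.05452988 -1.64445646  2.09833676] [[-0.859  0.511  0.002]
 [ 0.511  0.859 -0.001]
 [-0.002 -0.    -1.   ]]
```

Converted, -1 mm / 800 = -0.0013.

Call:
{"op": "step_hand", "data": {"steps": {"offsets":[[0,-0.0013,0.0013,0,0,0],[0,-0.0013,0.0013,0,0,0],[0,-0.0013,0.0013,0,0,0],[0,-0.0013,0.0013,0,0,0],[0,-0.0013,0.0013,0,0,0]]}, "jaw": 15, "grip_n": 12}}

```text
time: 3.75
eef_pos: [495.4, -296.8, 206.8]
orientation: [0.0, 0.266, 0.964, 0.001]
wrist_force: [5.2, 9.0, 1.5]
finger_gap: 25.2
gripper_force: 12.0
```

Call:
{"op": "step_hand", "data": {"steps": {"offsets":[[0,0,0,0,0,0],[0,0,0,0,0,0]]}}}

```text
time: 3.95
eef_pos: [495.4, -296.7, 206.8]
orientation: [0.0, 0.266, 0.964, 0.001]
wrist_force: [3.5, 6.7, 1.6]
finger_gap: 25.0
gripper_force: 12.0
```

Converted, -39 mm / 800 = -0.0488, -32 mm / 800 = -0.04.

Call:
{"op": "step_hand", "data": {"steps": {"offsets":[[-0.01,0,-0.005,0,0,0],[-0.02,0,-0.0088,0,0,0],[-0.03,0,-0.0113,0,0,0],[-0.04,0,-0.0131,0,0,0],[-0.0488,0,-0.0138,0,0,0]]}}}

```text
time: 4.45
eef_pos: [529.1, -316.7, 217.9]
orientation: [0.0, 0.265, 0.964, 0.001]
wrist_force: [2.3, 9.0, 2.1]
finger_gap: 24.9
gripper_force: 12.0
```

Call:
{"op": "step_hand", "data": {"steps": {"offsets":[[0,0,0,0,0,0],[0,0,0,0,0,0],[0,0,0,0,0,0]]}}}

```text
time: 4.75
eef_pos: [529.1, -316.7, 217.9]
orientation: [0.001, 0.265, 0.964, 0.001]
wrist_force: [4.8, 6.1, 2.0]
finger_gap: 24.6
gripper_force: 12.0
```

```bash
python3 - <<'E'
from h import *
from rig import manip
st=manip.state();d=st["eef_pos"]-[528.9,-317.5,218];print(st["eef_pos"],d@[.858,-.514,0],d@[.514,.858,0],d[2],st["wrist_force"])
E
```

```text
[ 529.13100434 -316.66943146  217.85579741] -0.228710505902787 0.831364032781021 -0.1442025908530411 [4.76726993 6.07586422 2.03723172]
```

Open, rise and check the lever with a look.

Converted, -50 mm / 800 = -0.0625, -20 mm / 800 = -0.025.

Call:
{"op": "step_hand", "data": {"steps": {"offsets":[[0,0,0,0,0,0],[0,0,0,0,0,0],[0,0,0,0,0,0],[0,0,-0.025,0,0,0],[0,0,-0.0625,0,0,0]]}, "jaw": 60}}

```text
time: 5.25
eef_pos: [528.0, -317.4, 266.7]
orientation: [-0.002, 0.266, 0.964, 0.0]
wrist_force: [0.4, -0.4, 0.2]
finger_gap: 59.1
gripper_force: 0.0
```

Call:
{"op": "step_hand", "data": {"steps": {"offsets":[[0,0,-0.0438,0,0,0],[0,0,-0.0875,0,0,0],[0,0,-0.0875,0,0,0],[0,0,-0.0875,0,0,0]]}}}

```text
time: 5.65
eef_pos: [528.3, -317.6, 337.8]
orientation: [0.0, 0.266, 0.964, -0.0]
wrist_force: [0.4, 0.1, -0.4]
finger_gap: 60.1
gripper_force: 0.0
```

```bash
python3 - <<'E'
from h import *
from rig import manip
P=[];
for n in("wrist","top","scene"):
    s=manip.snapshot(n);b=blobs(s["image"],(0,120,50),(8,255,255),20)
    e=proj(s,(528.9,-317.5,140));c=min(b,key=lambda a:np.linalg.norm(a[0]-e));print(n,e,c)
    if np.linalg.norm(c[0]-e)<12:P.append(ray(s,c[0]))
x,r=tri(P);d=x-[528.9,-317.5,65];print(x,r,d@[.858,-.514,0],d@[.514,.858,0],d[2]);st=manip.state();print(st["eef_pos"],tomove(st,(488,265,332)),manip.state()["time"])
E
```

```text
wrist [256.4878847  197.88871633] (array([256.4, 193.2]), [243, 180, 28, 27, 571])
top [363.11620106 192.03862262] (array([361.3, 192.1]), [359, 189, 6, 8, 36])
scene [179.82301474 128.85447134] (array([181.7, 128.7]), [178, 125, 8, 9, 52])
[ 526.6219499  -313.56067979  140.26118233] [np.float64(2.377527156873926), np.float64(2.5902549084509756), np.float64(0.6460302678306611)] -3.9793775704196186 2.209018992398972 75.26118233311894
[ 528.22925844 -317.4456389   336.1363691 ] [332.94939017 479.58170143   4.95179704] 5.8
```

```bash
python3 - <<'E'
from h import *
from rig import manip
s=manip.snapshot("wrist");im=s["image"]
out={}
for n,lo,hi in(("r",(0,120,50),(8,255,255)),("y",(18,120,80),(35,255,255)),("g",(40,80,50),(90,255,255))):
    for c,b in blobs(im,lo,hi,6):
        if abs(c[0]-256)<70 and abs(c[1]-197)<70: 
            p=onz(s,c,140 if b[4]>400 else 56);print(n,c,b[4],p.round(1),"cx",p@[.858,-.514,0],"cy",p@[.514,.858,0])
E
```

```text
r [281.3 165.2] 36 [ 527.1 -281.7   56. ] cx 597.0062123420644 cy 29.21225737046385
r [256.4 194.4] 580 [ 525.  -315.1  140. ] cx 612.447729653914 cy -0.5300417515233808
y [281.1 181.8] 37 [ 544.3 -291.8   56. ] cx 617.0122526807169 cy 29.417204220360837
g [254.8 138.4] 71 [ 484.2 -292.6   56. ] cx 565.8368147703362 cy -2.20551518532636
g [233.5 181.9] 142 [ 515.2 -340.9   56. ] cx 617.2326210387574 cy -27.690648392078916
g [280.7 197.9] 36 [ 561.4 -302.1   56. ] cx 636.9296853044324 cy 29.3709069427837
```

The lever reads about -0.06 rad. That is within tolerance, but a quick 4 mm nudge buys margin.

Converted, 119 mm / 800 = 0.1488, 110 mm / 800 = 0.1375.

Call:
{"op": "step_hand", "data": {"steps": {"offsets":[[0,0,0.05,0,0,0],[0,0,0.1,0,0,0],[0,0,0.1375,0,0,0],[0,0,0.1488,0,0,0],[0,0,0.1488,0,0,0]]}, "jaw": 60}}

```text
time: 6.35
eef_pos: [528.2, -317.4, 217.6]
orientation: [-0.001, 0.266, 0.964, 0.0]
wrist_force: [0.1, -0.3, 1.0]
finger_gap: 60.1
gripper_force: 0.0
```

Call:
{"op": "step_hand", "data": {"steps": {"offsets":[[0,0,0,0,0,0],[0,0,0,0,0,0],[0,0,0,0,0,0],[0,0,0,0,0,0],[0,0,0,0,0,0]]}, "jaw": 15, "grip_n": 12}}

```text
time: 6.85
eef_pos: [529.0, -316.7, 219.2]
orientation: [0.001, 0.266, 0.964, 0.001]
wrist_force: [3.5, 7.1, 3.7]
finger_gap: 24.9
gripper_force: 12.0
```

Call:
{"op": "step_hand", "data": {"steps": {"offsets":[[-0.0025,0,0,0,0,0],[-0.0056,0,0,0,0,0],[-0.0056,0,0,0,0,0],[-0.0056,0,0,0,0,0]]}}}

```text
time: 7.25
eef_pos: [533.1, -319.0, 219.4]
orientation: [0.001, 0.265, 0.964, 0.001]
wrist_force: [4.7, 6.7, 3.2]
finger_gap: 25.1
gripper_force: 12.0
```

Call:
{"op": "step_hand", "data": {"steps": {"offsets":[[0,0,0,0,0,0],[0,0,0,0,0,0],[0,0,0,0,0,0],[0,0,-0.025,0,0,0],[0,0,-0.0625,0,0,0]]}, "jaw": 60}}

```text
time: 7.75
eef_pos: [531.8, -319.7, 267.6]
orientation: [-0.002, 0.266, 0.964, 0.0]
wrist_force: [0.7, 0.3, 0.6]
finger_gap: 59.2
gripper_force: 0.0
```

Call:
{"op": "step_hand", "data": {"steps": {"offsets":[[0,0,-0.0438,0,0,0],[0,0,-0.0875,0,0,0],[0,0,-0.0875,0,0,0],[0,0,-0.0875,0,0,0]]}}}

```text
time: 8.15
eef_pos: [532.2, -319.9, 338.8]
orientation: [0.0, 0.266, 0.964, -0.0]
wrist_force: [0.3, 0.6, -0.6]
finger_gap: 59.8
gripper_force: 0.0
```

```bash
python3 - <<'E'
from h import *
from rig import manip
s=manip.snapshot("wrist");im=s["image"];np.savez("w3.npz",**s)
for n,lo,hi in(("r",(0,120,50),(8,255,255)),("y",(18,120,80),(35,255,255))):
    for c,b in blobs(im,lo,hi,6):
        if abs(c[0]-256)<70 and abs(c[1]-197)<70: 
            p=onz(s,c,140 if b[4]>400 else 56);print(n,c,b[4],p.round(1),"cx",p@[.858,-.514,0],"cy",p@[.514,.858,0])
st=manip.state();print(st["eef_pos"],tomove(st,(488,265,332)))
E
```

```text
r [281.5 160.4] 33 [ 527.3 -281.6   56. ] cx 597.1817042686819 cy 29.410500120720585
r [256.5 193.1] 572 [ 529.  -317.5  140. ] cx 617.1048476745691 cy -0.5406998601081929
y [281. 177.] 37 [ 544.4 -292.    56. ] cx 617.1891094136712 cy 29.260456940758743
[ 532.09424976 -319.8001831   337.64699277] [337.50792646 479.60279465   6.08313069]
```

The lever is upright: ball and pivot agree to 0.1 mm along x. Now I'll go over the probe.

Converted, 200 mm / 800 = 0.25, 160 mm / 800 = 0.2.

Call:
{"op": "step_hand", "data": {"steps": {"offsets":[[0.035,0.05,0,0,0,0],[0.07,0.1,0,0,0,0],[0.105,0.15,0,0,0,0],[0.14,0.2,0,0,0,0],[0.175,0.25,0,0,0,0]]}}}

```text
time: 8.7
eef_pos: [513.7, -74.5, 337.2]
orientation: [-0.001, 0.266, 0.964, -0.0]
wrist_force: [0.8, 0.3, 0.7]
finger_gap: 60.1
gripper_force: 0.0
```

Call:
{"op": "step_hand", "data": {"steps": {"offsets":[[0.035,0.05,0,0,0,0],[0.07,0.1,0,0,0,0],[0.105,0.15,0,0,0,0],[0.14,0.2,0,0,0,0],[0.175,0.25,0,0,0,0]]}}}

```text
time: 9.2
eef_pos: [496.0, 169.0, 337.3]
orientation: [-0.001, 0.266, 0.964, -0.001]
wrist_force: [0.2, -0.3, 0.1]
finger_gap: 60.0
gripper_force: 0.0
```

Call:
{"op": "step_hand", "data": {"steps": {"offsets":[[0.035,0.05,0,0,0,0],[0.0713,0.0988,0,0,0,0],[0.0713,0.0988,0,0,0,0],[0.0713,0.0988,0,0,0,0]]}}}

```text
time: 9.6
eef_pos: [487.8, 264.7, 337.1]
orientation: [-0.001, 0.265, 0.964, -0.001]
wrist_force: [-0.3, -0.4, 0.0]
finger_gap: 60.1
gripper_force: 0.0
```

```bash
python3 - <<'E'
from h import *
from rig import manip
s=manip.snapshot("wrist");im=s["image"];np.savez("w4.npz",**s);st=manip.state();print(st["eef_pos"],st["joint_positions"])
b=[c for c in blobs(im,(45,120,60),(85,255,255),10)];print(b)
o=[(c[0],onz(s,c[0],166)) for c in b if c[1][4]<400];print(o)
# plate: bright gray/white blob
h=cv2.cvtColor(im,cv2.COLOR_BGR2HSV);m=cv2.inRange(h,np.array((0,0,120)),np.array((180,60,255)));m[300:]=0
for c in cv2.findContours(m,cv2.RETR_EXTERNAL,cv2.CHAIN_APPROX_NONE)[0]:
    if cv2.contourArea(c)>400:
        r=cv2.boxPoints(cv2.minAreaRect(c));P=np.array([onz(s,p,110) for p in r]);print(cv2.contourArea(c),P.mean(0).round(1),np.linalg.norm(P[0]-P[1]).round(1),np.linalg.norm(P[2]-P[1]).round(1))
cv2.imwrite("pics/w4.png",im)
E
```

```text
[488.16778603 263.79625655 337.45649095] [ 4.29489463e-01  2.87289941e-01  1.45604946e+00 -2.24998485e-04
  1.40029379e+00 -6.03695395e-01]
[(array([203.2,  78.4]), [168, 39, 79, 86, 2025]), (array([257.2, 204.8]), [253, 201, 9, 9, 68])]
[(array([257.2, 204.8]), array([487.51880873, 265.51131985, 166.        ]))]
1878.5 [487.1 265.6 110. ] 60.5 59.9
617.5 [342.7 134.5 110. ] 21.1 47.9
18899.5 [552.7 444.7 110. ] 118.3 282.2
8321.5 [292.8 201.  110. ] 161.3 80.0
```

View pics/w4.png

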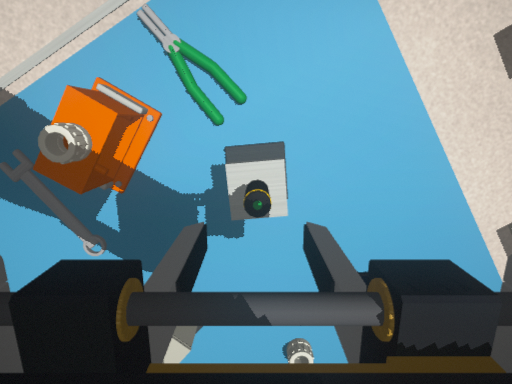

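The probe cap is at (257,205), straight between the fingers. The ray gives (487.5,265.5), and the plate centre is (487.1,265.6) with a 60x60 size, so the two agree. Descend and grip.

Converted, 121 mm / 800 = 0.1513, 115 mm / 800 = 0.1438.

Call:
{"op": "step_hand", "data": {"steps": {"offsets":[[0.0013,0.0013,0.05,0,0,0],[0.0013,0.0013,0.1,0,0,0],[0.0013,0.0013,0.1313,0,0,0],[0.0013,0.0013,0.1438,0,0,0],[0.0013,0.0013,0.1513,0,0,0]]}, "jaw": 60}}

```text
time: 10.15
eef_pos: [488.3, 264.6, 217.3]
orientation: [-0.0, 0.266, 0.964, -0.0]
wrist_force: [0.2, -0.1, 0.8]
finger_gap: 60.1
gripper_force: 0.0
```

Call:
{"op": "step_hand", "data": {"steps": {"offsets":[[0,0,0,0,0,0],[0,0,0,0,0,0],[0,0,0,0,0,0]]}}}

```text
time: 10.45
eef_pos: [488.2, 265.7, 218.8]
orientation: [0.001, 0.266, 0.964, 0.001]
wrist_force: [-0.3, -0.1, -0.3]
finger_gap: 60.0
gripper_force: 0.0
```

```bash
python3 - <<'E'
from h import *
from rig import manip
for i in range(3):
    s=manip.snapshot("wrist");st=manip.state();print(st["eef_pos"],tomove(st,(487.4,265.5,216)),st["wrist_force"])
b=[c for c in blobs(s["image"],(45,120,60),(85,255,255),10)];print([(c[0],onz(s,c[0],166)) for c in b])
print(rot(st["orientation"]).as_matrix().round(4))
E
```

```text
[488.14667221 265.66491185 218.60655564] [ 0.55906312 -0.52731504  2.60542413] [-0.53057166 -0.18690097  0.03242584]
[488.05633999 265.67816381 218.40020422] [ 0.47410192 -0.49153038  2.39940203] [ 0.42927437  0.03593074 -0.04681151]
[488.01672757 265.66653193 218.22267831] [ 0.44558272 -0.46057034  2.22209713] [2.13260339e-01 4.99741024e-04 1.18916256e+00]
[(array([178.1,  59.4]), array([390.80764714, 286.67784807, 166.        ])), (array([256.1, 271.5]), array([487.54515246, 265.64604774, 166.        ]))]
[[-8.589e-01  5.122e-01  8.000e-04]
 [ 5.122e-01  8.589e-01  4.000e-04]
 [-5.000e-04  8.000e-04 -1.000e+00]]
```

Converted, 2 mm / 800 = 0.0025, -0.5 mm / 800 = -0.0006.

Call:
{"op": "step_hand", "data": {"steps": {"offsets":[[0.0006,-0.0006,0.0025,0,0,0],[0.0006,-0.0006,0.0025,0,0,0],[0.0006,-0.0006,0.0025,0,0,0],[0.0006,-0.0006,0.0025,0,0,0],[0.0006,-0.0006,0.0025,0,0,0]]}, "jaw": 15, "grip_n": 30}}

```text
time: 11.1
eef_pos: [487.3, 265.5, 215.7]
orientation: [0.0, 0.266, 0.964, 0.0]
wrist_force: [0.3, -1.3, -1.1]
finger_gap: 23.6
gripper_force: 28.9
```

Call:
{"op": "step_hand", "data": {"steps": {"offsets":[[0,0,0,0,0,0],[0,0,0,0,0,0]]}}}

```text
time: 11.3
eef_pos: [487.2, 265.5, 215.7]
orientation: [0.0, 0.266, 0.964, 0.0]
wrist_force: [0.8, 0.9, 0.1]
finger_gap: 23.8
gripper_force: 30.0
```

Call:
{"op": "step_hand", "data": {"steps": {"offsets":[[0,0,-0.01,0,0,0],[0,0,-0.0275,0,0,0],[0,0,-0.0463,0,0,0],[0,0,-0.065,0,0,0],[0,0,-0.0838,0,0,0]]}}}

```text
time: 11.8
eef_pos: [487.2, 265.4, 284.6]
orientation: [0.0, 0.266, 0.964, 0.0]
wrist_force: [-0.1, -1.0, -0.7]
finger_gap: 23.5
gripper_force: 30.0
```

Call:
{"op": "step_hand", "data": {"steps": {"offsets":[[0,0,-0.0188,0,0,0],[0,0,-0.0375,0,0,0],[0,0,-0.0563,0,0,0],[0,0,-0.075,0,0,0],[0,0,-0.085,0,0,0]]}}}

```text
time: 12.3
eef_pos: [487.2, 265.4, 353.0]
orientation: [0.001, 0.266, 0.964, 0.001]
wrist_force: [-0.1, 0.1, -0.8]
finger_gap: 23.3
gripper_force: 30.0
```

Call:
{"op": "step_hand", "data": {"steps": {"offsets":[[0,0,0,0,0,0],[0,0,0,0,0,0],[0,0,0,0,0,0]]}}}

```text
time: 12.6
eef_pos: [487.1, 265.4, 350.0]
orientation: [-0.0, 0.266, 0.964, -0.0]
wrist_force: [-0.3, -0.2, -0.4]
finger_gap: 23.4
gripper_force: 30.0
```

```bash
python3 - <<'E'
from h import *
from rig import manip
st=manip.state();print(st["eef_pos"],tomove(st,(613.6,30.8,355)),st["wrist_force"],rot(st["orientation"]).as_matrix().round(4))
E
```

```text
[487.08893503 265.37006962 349.95935665] [-228.80575068 -136.65940352   -5.07061107] [-0.33170515 -0.15383334 -0.44200349] [[-8.588e-01  5.122e-01 -1.100e-03]
 [ 5.122e-01  8.588e-01 -5.000e-04]
 [ 7.000e-04 -9.000e-04 -1.000e+00]]
```

Converted, -150 mm / 800 = -0.1875, -120 mm / 800 = -0.15.

Call:
{"op": "step_hand", "data": {"steps": {"offsets":[[-0.0375,-0.0125,-0.005,0,0,0],[-0.075,-0.025,-0.0125,0,0,0],[-0.1125,-0.0375,-0.0125,0,0,0],[-0.15,-0.05,-0.0125,0,0,0],[-0.1875,-0.0625,-0.0125,0,0,0]]}}}

```text
time: 13.1
eef_pos: [591.1, 144.6, 360.0]
orientation: [-0.001, 0.266, 0.964, -0.0]
wrist_force: [0.0, -0.1, -1.4]
finger_gap: 23.6
gripper_force: 30.0
```

Call:
{"op": "step_hand", "data": {"steps": {"offsets":[[-0.0375,-0.0125,0,0,0,0],[-0.075,-0.025,0,0,0,0],[-0.0975,-0.0338,0,0,0,0],[-0.0975,-0.0338,0,0,0,0],[-0.0975,-0.0338,0,0,0,0]]}}}

```text
time: 13.6
eef_pos: [643.5, 82.6, 359.8]
orientation: [-0.001, 0.266, 0.964, -0.0]
wrist_force: [-0.2, -0.1, -1.0]
finger_gap: 23.5
gripper_force: 30.0
```

```bash
python3 - <<'E'
from h import *
from rig import manip
d={}
for n in("wrist","scene","top"):
    s=manip.snapshot(n);np.savez(f"{n}5.npz",**s);d[n]=s["image"]
st=manip.state();print(st["eef_pos"])
sc=d["scene"]
cv2.imwrite("pics/v5.png",np.hstack([cv2.resize(d["wrist"][150:342,130:386],(512,384)),cv2.resize(sc[130:280,230:330],(256,384),interpolation=cv2.INTER_CUBIC)]))
E
```

```text
[643.14815342  83.39752971 360.7408936 ]
```

View pics/v5.png

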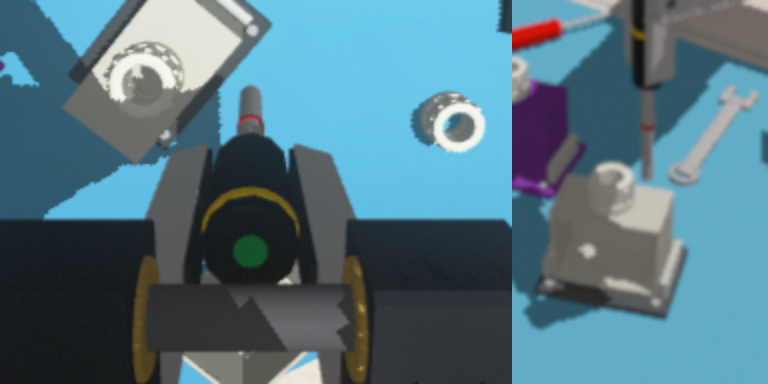

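The wrist crop shows the grey box's gland rim centred near full-image (201,190), the rod end at (256,195) and the red ring at (255,210). I'll enlarge the gland in both views for a precise rim fit.

```bash
python3 - <<'E'
from h import *
w=np.load("wrist5.npz")["image"];s=np.load("scene5.npz")["image"]
def crop(im,x,y,w_,h_,k):
    c=cv2.resize(im[y:y+h_,x:x+w_],None,fx=k,fy=k,interpolation=cv2.INTER_CUBIC)
    for i in range(0,w_,10): cv2.putText(c,str(x+i),(i*k,9),0,.33,(0,0,255));cv2.line(c,(i*k,10),(i*k,14),(0,0,255))
    for i in range(0,h_,10): cv2.putText(c,str(y+i),(0,i*k+4),0,.33,(0,0,255))
    return c
a=crop(w,175,165,50,48,8);b=crop(s,250,188,40,48,8);cv2.imwrite("pics/z5.png",np.hstack([a,b]))
E
```

```text
(no output)
```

View pics/z5.png

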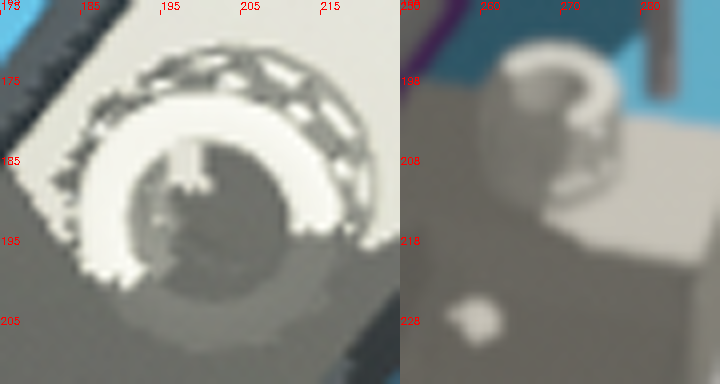

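The bore ellipse spans 191–211 by 182.5–202.5 px, which puts its centre at (200.8,192.3). It is concentric with the outer rim. Now I'll locate the rod's ring and tip in hand in the same image.

```bash
python3 - <<'E'
from h import *
from rig import manip
s=np.load("wrist5.npz");S=np.load("scene5.npz");st=manip.state();Rm=rot(st["orientation"]);e=st["eef_pos"]
B=onz(s,(200.8,192.3),120);print("bore wrist",B,"earlier 613.7,30.8")
print("bore scene(rim ctr px ~267.9,199.2)",onz(S,(267.9,199.2),120))
L=lambda p:Rm.inv().apply(np.array(p)-e)
rb=[c for c in blobs(s["image"],(0,90,50),(10,255,255),4) if abs(c[0][0]-256)<15 and 190<c[0][1]<225];print(rb)
for c,_ in rb:
    p=onz(s,c,e[2]-201+55);print("ring surf tool",L(p))
rs=[c for c in blobs(S["image"],(0,90,50),(10,255,255),3) if 275<c[0][0]<292 and 165<c[0][1]<200];print(rs)
# rod column profile
g=cv2.cvtColor(s["image"],cv2.COLOR_BGR2HSV)[...,1]
for r in range(188,216,3): print(r,g[r,246:268])
print("proj ideal tip",proj(s,e+Rm.apply([0,0,201])),"ring",proj(s,e+Rm.apply([5,0,146])), "scene ideal ring",proj(S,e+Rm.apply([0,0,146])),"tip",proj(S,e+Rm.apply([0,0,201])))
g=cv2.cvtColor(S["image"],cv2.COLOR_BGR2HSV)[...,1]
for r in range(166,204,3): print(r,g[r,274:292])
E
```

```text
bore wrist [616.85118143  29.23135218 120.        ] earlier 613.7,30.8
bore scene(rim ctr px ~267.9,199.2) [620.34339454  30.23652434 120.        ]
[(array([254.7, 208.8]), [250, 207, 11, 5, 27])]
ring surf tool [  3.97486833  -1.79851983 146.00016957]
[(array([282.3, 179.4]), [281, 179, 4, 2, 7])]
188 [137 138 137 137 137 140 137 139 137 137 137 140 138 138 140 139 140 138
 141 140 140 140]
191 [137 140 139 137 138 140 140 139 137 138 137 137 138 138 138 138 138 140
 141 140 141 140]
194 [138 138 137 138 133 107  57  23  22  19  14  21  45 114 138 138 138 140
 140 140 141 140]
197 [139 139 139 136  92  20  22  18  20  17  16  13  11  13 110 136 140 139
 140 140 141 140]
200 [140 139 141 127  70  22  19  20  17  14  11  13  13  10  80 134 140 139
 141 140 139 141]
203 [140 139 142 117  49  19  19  20  15  16  18  13  13  10  61 135 140 140
 138 139 141 140]
206 [140 140 139 115  45  20  16  20  17  20   9  11   8   6  18 126 140 141
 139 141 141 139]
209 [140 141 141 100  95 174 154 147 123  70  83 157 183 168 101 124 141 140
 140 140 139 141]
212 [141 140  90  70  44  11  19  15  15
[... 616 characters left out ...]
78 [138 139 140 140 138  96  46  58  49  48  56  53  59 128 138 140 138 139]
181 [143 140 140 140 138 115  42  28  52  53  23  50 114 138 140 139 141 136]
184 [139 139 138 140 140 120  57   8   8   8   7  60 124 137 132 128 129 128]
187 [138 141 140 140 138 120  57   8   5   3  40 102 125 128 127 129 129 129]
190 [138 138 140 140 136 116  60  11   5   3  47 105 124 128 128 129 127 128]
193 [110 132 136 138 138 127  98  40   0   3  47 104 124 127 129 128 127 126]
196 [ 10  10  52 103 125 124 101  41   3   4  42 103 125 127 127 127 109  55]
199 [ 16  14   9  34  96 119 105  59  20  18  59 108 126 127 127 128 125  89]
202 [ 16  18  13  16  35  44  50  55  62  74  89 100 107 111 115 119 121 124]
```

Converted, -58 mm / 800 = -0.0725, -45 mm / 800 = -0.0563.

```bash
python3 - <<'E'
from h import *
S=np.load("scene5.npz")
for b in((616.9,31.3,120),(616.9,29.2,120),(613.7,30.8,120),(616.9,34.3,120)):print(b,proj(S,b))
E
```

```text
(616.9, 31.3, 120) [269.17110702 198.5485802 ]
(616.9, 29.2, 120) [268.39353717 198.21423386]
(613.7, 30.8, 120) [269.7973867  197.70892186]
(616.9, 34.3, 120) [270.28443598 199.02729919]
```

Call:
{"op": "step_hand", "data": {"steps": {"offsets":[[-0.0025,-0.0313,0,0,0,0],[-0.005,-0.0563,0,0,0,0],[-0.0053,-0.0725,0,0,0,0],[-0.0053,-0.0725,0.015,0,0,0],[-0.0053,-0.0725,0.025,0,0,0]]}}}

```text
time: 14.25
eef_pos: [617.4, 31.1, 339.5]
orientation: [-0.0, 0.266, 0.964, 0.0]
wrist_force: [0.3, 0.7, -1.7]
finger_gap: 23.2
gripper_force: 30.0
```

Call:
{"op": "step_hand", "data": {"steps": {"offsets":[[0,0,0,0,0,0],[0,0,0,0,0,0],[0,0,0,0,0,0],[0,0,0,0,0,0],[0,0,0,0,0,0]]}}}

```text
time: 14.75
eef_pos: [617.6, 30.7, 340.9]
orientation: [0.0, 0.266, 0.964, 0.0]
wrist_force: [-0.3, 1.3, -1.7]
finger_gap: 23.7
gripper_force: 30.0
```

```bash
python3 - <<'E'
from h import *
from rig import manip
w=manip.snapshot("wrist");S=manip.snapshot("scene");np.savez("wrist6.npz",**w);np.savez("scene6.npz",**S)
for i in range(4): manip.snapshot("wrist")if i<3 else 0;st=manip.state();print(st["eef_pos"])
def crop(im,x,y,w_,h_,k):
    c=cv2.resize(im[y:y+h_,x:x+w_],None,fx=k,fy=k,interpolation=cv2.INTER_CUBIC)
    for i in range(0,w_,10): cv2.putText(c,str(x+i),(i*k,9),0,.33,(0,0,255));cv2.line(c,(i*k,10),(i*k,14),(0,0,255))
    for i in range(0,h_,10): cv2.putText(c,str(y+i),(0,i*k+4),0,.33,(0,0,255))
    return c
a=crop(w["image"],230,170,50,60,8);b=crop(S["image"],248,165,40,60,8);cv2.imwrite("pics/z6.png",np.hstack([a,b]))
E
```

```text
[617.50827244  30.55412581 340.74379119]
[617.49115671  30.53946639 340.71939024]
[617.50097848  30.51904142 340.69552776]
[617.50097848  30.51904142 340.69552776]
```

View pics/z6.png

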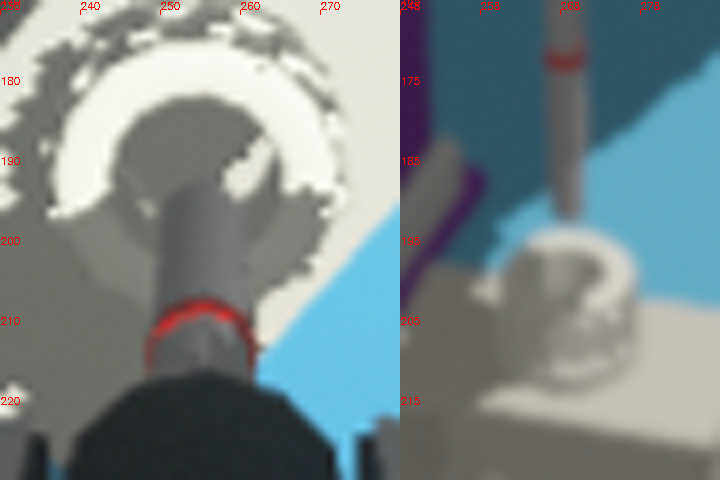

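In the wrist view the bore centre is about (254.3,192.2). The rod axis runs u=254.7 at the ring to 255.0 at the tip, and the tip's near edge is about (255,192.5). In the scene view the rod is at u=268.5 and the gland at 268.4–268.9. I'll quantify this in tool axes.

```bash
python3 - <<'E'
from h import *
from rig import manip
w=np.load("wrist6.npz");S=np.load("scene6.npz");st=manip.state();e=st["eef_pos"];Rm=rot(st["orientation"])
L=lambda p:Rm.inv().apply(np.array(p)-e).round(2)
zt=e[2]-201
print("bore",L(onz(w,(254.3,192.2),120)),"tip near edge(x-5)",L(onz(w,(255,192.5),zt)),"ring",L(onz(w,(254.7,207.5),zt+55)))
A=lambda z,s:proj(s,e+Rm.apply([0,0,e[2]-z]))
print("ideal axis wrist tip,ring,rim",A(zt,w),A(zt+55,w),A(120,w),"scene",A(zt,S),A(zt+55,S),A(120,S))
print("scene per tool x,y",proj(S,e+Rm.apply([1,0,220]))-proj(S,e+Rm.apply([0,0,220])),proj(S,e+Rm.apply([0,1,220]))-proj(S,e+Rm.apply([0,0,220])))
E
```

```text
bore [ -0.24  -1.56 220.7 ] tip near edge(x-5) [  4.1   -0.84 201.  ] ring [  5.22  -1.03 146.  ]
ideal axis wrist tip,ring,rim [255.88490993 196.70835099] [256.02789522 213.97741499] [255.84568156 191.97053944] scene [268.63662738 191.66871306] [268.37883502 171.46212021] [268.72470246 198.57232033]
scene per tool x,y [ 0.40825525 -0.12275377] [0.18804612 0.25895771]
```

The offset is about 0.6 mm along tool -y and about 0 along x, well inside the 6 mm clearance. Correct it and lower 75 mm.

The manual's scale: shifts go in shares of 0.8 m and turns go in shares of 45 degrees. Converting my numbers, 28 mm / 800 = 0.035, 20 mm / 800 = 0.025.

Call:
{"op": "step_hand", "data": {"steps": {"offsets":[[0,-0.0009,0,0,0,0],[0,-0.0009,0.0063,0,0,0],[0,-0.0009,0.015,0,0,0],[0,-0.0009,0.025,0,0,0],[0,-0.0009,0.035,0,0,0]]}}}

```text
time: 15.5
eef_pos: [617.0, 30.0, 311.6]
orientation: [-0.0, 0.266, 0.964, -0.0]
wrist_force: [0.3, -0.2, -1.4]
finger_gap: 23.6
gripper_force: 30.0
```

Call:
{"op": "step_hand", "data": {"steps": {"offsets":[[0,0,0.01,0,0,0],[0,0,0.0213,0,0,0],[0,0,0.0325,0,0,0],[0,0,0.0425,0,0,0],[0,0,0.05,0,0,0]]}}}

```text
time: 16.0
eef_pos: [617.1, 29.9, 271.7]
orientation: [-0.0, 0.266, 0.964, -0.0]
wrist_force: [-0.8, -0.3, -0.3]
finger_gap: 23.6
gripper_force: 30.0
```

Call:
{"op": "step_hand", "data": {"steps": {"offsets":[[0,0,0.0038,0,0,0],[0,0,0.0063,0,0,0],[0,0,0.0063,0,0,0],[0,0,0.0063,0,0,0],[0,0,0.0063,0,0,0]]}}}

```text
time: 16.5
eef_pos: [617.2, 29.9, 268.0]
orientation: [0.0, 0.266, 0.964, 0.0]
wrist_force: [0.2, -0.2, -0.7]
finger_gap: 23.3
gripper_force: 30.0
```

Call:
{"op": "step_hand", "data": {"steps": {"offsets":[[0,0,0,0,0,0],[0,0,0,0,0,0],[0,0,0,0,0,0],[0,0,0,0,0,0],[0,0,0,0,0,0]]}}}

```text
time: 17.0
eef_pos: [617.1, 30.0, 267.6]
orientation: [-0.0, 0.266, 0.964, 0.0]
wrist_force: [0.2, 0.8, -1.1]
finger_gap: 23.5
gripper_force: 30.0
```

```bash
python3 - <<'E'
from h import *
from rig import manip
for i in range(2): w=manip.snapshot("wrist");S=manip.snapshot("scene");st=manip.state();print(st["eef_pos"],st["orientation"],st["wrist_force"],abs(st["joint_velocities"]).max())
T=manip.snapshot("top")
def crop(im,x,y,w_,h_,k):
    c=cv2.resize(im[y:y+h_,x:x+w_],None,fx=k,fy=k,interpolation=cv2.INTER_CUBIC)
    for i in range(0,w_,10): cv2.putText(c,str(x+i),(i*k,9),0,.33,(0,0,255))
    for i in range(0,h_,10): cv2.putText(c,str(y+i),(0,i*k+4),0,.33,(0,0,255))
    return c
e=st["eef_pos"];Rm=rot(st["orientation"])
for n,s in(("w",w),("s",S)):print(n,proj(s,e+Rm.apply([0,0,e[2]-120])))
cv2.imwrite("pics/z7.png",np.hstack([crop(w["image"],230,170,50,60,8),crop(S["image"],248,165,40,60,8)]))
for n,s in(("s",S),("t",T)):
    b=blobs(s["image"],(0,120,50),(8,255,255),20);pe=proj(s,(529,-317.5,140));print(n,pe,min(b,key=lambda a:np.linalg.norm(a[0]-pe))[0])
E
```

```text
[617.13071551  29.9402666  267.64558013] [-3.13593738e-05  2.65659106e-01  9.64067030e-01 -5.14732706e-06] [ 0.30974249 -0.17389016 -1.33681757] 0.0010927348760100101
[617.12070062  29.93054794 267.6334592 ] [-2.83303236e-05  2.65673915e-01  9.64062949e-01 -2.62664075e-05] [-0.39071984 -0.89703362 -1.26997813] 0.0011050516962669067
w [256.20447585 213.40418317]
s [268.60838895 198.3797198 ]
s [179.79711845 128.87070252] [179.8 128.8]
t [363.11391336 192.00446958] [363.4 191.6]
```

View pics/z7.png

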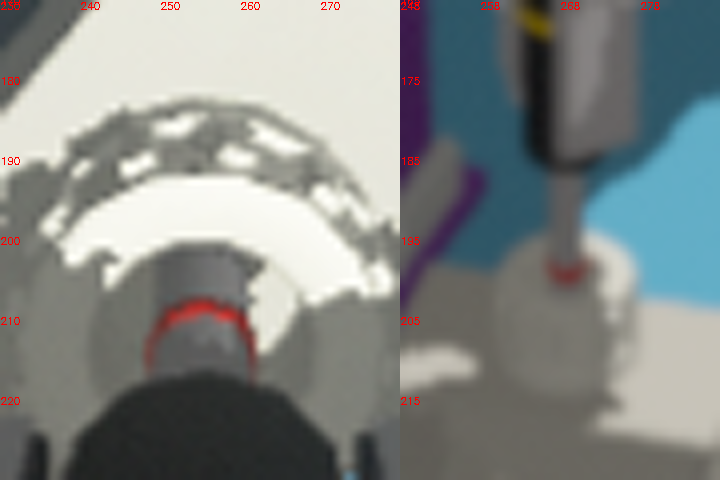

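In the wrist view the bore spans u≈241–269 and the rod is centred at 255 in it. In the scene view the rod is centred on the gland at u≈268.4 with the ring at the rim, and the lever ball sits at its upright pixel. I'll lower the last 1.5 mm, settle and hand in.

Converted, 1.6 mm / 800 = 0.002, 0.8 mm / 800 = 0.001.

Call:
{"op": "step_hand", "data": {"steps": {"offsets":[[0,0,0.001,0,0,0],[0,0,0.002,0,0,0],[0,0,0.002,0,0,0],[0,0,0.002,0,0,0],[0,0,0.002,0,0,0]]}}}

```text
time: 17.75
eef_pos: [617.1, 29.9, 266.1]
orientation: [0.0, 0.266, 0.964, -0.0]
wrist_force: [-0.8, 0.4, -1.6]
finger_gap: 23.5
gripper_force: 30.0
```

Call:
{"op": "step_hand", "data": {"steps": {"offsets":[[0,0,0,0,0,0],[0,0,0,0,0,0],[0,0,0,0,0,0],[0,0,0,0,0,0],[0,0,0,0,0,0]]}}}

```text
time: 18.25
eef_pos: [617.1, 29.9, 266.1]
orientation: [0.0, 0.266, 0.964, -0.0]
wrist_force: [-0.4, 0.2, -0.5]
finger_gap: 23.2
gripper_force: 30.0
```

```bash
python3 -c "
from rig import manip
print(manip.state()['eef_pos'],manip.close_job())"
```

```text
the job is handed in; nothing more can be done
[617.14281504  29.92295588 266.06623517] None
```

The job is handed in at about 18 s, with no verdict returned: by my last measurements the lever is upright, and the probe is held still and centred in the grey box's gland with its red ring within about 1 mm of the rim.

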